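# Put the galvanised fittings back with their own kind

### The job

Clear the loose galvanised (grey) fittings off the bench into the grey tray: put the elbow, the tee, the coupling and the short pipe each into the blue bin that already holds its own kind, down on the bin's floor in the empty part in front of the stock. Lower each one in, do not drop it, and leave the two brass fittings on the bench where they are.

Things in the scene. Friction and masses are not known exactly. Their poses are not given: they have to be found in the camera images.
- elbow: Loose grey galvanised pipe elbow, 0.12 kg, lying flat, 29 mm tall. Origin: crossing of its two axes, 14.5 mm above its support. Arms along +x and +y, tubes 26 mm across with 29 mm end bands, open end faces 28 mm from the origin; outer corner round, radius 14.5 mm. Grip from above along x at y = +4 mm: end face (x = +28) to back (x = -14.5), 42.5 mm.
- tee: Loose grey galvanised pipe tee, 0.17 kg, lying flat, 29 mm tall. Origin: crossing of its axes, 14.5 mm above its support. Run along x, 56 mm long; branch along +y, its end face at y = +28 mm; tubes 26 mm across with 29 mm bands, 11 mm wide, at the ends. Grip from above along y at x = 0: branch end face (y = +28) to back of run (y = -13), 41 mm.
- coupling: Loose grey galvanised coupling: a sleeve 27 mm across and 34 mm long, standing on end, so a ring with a 20 mm bore from above; 0.08 kg. Origin: its centre, 17 mm above its support; z along its axis. Grip across its 27 mm, in any direction.
- pipe: Loose short grey galvanised pipe lying on the bench: straight, 21.3 mm across, 80 mm long, threaded ends, 0.1 kg. Origin: its centre, 10.65 mm above its support; x along the pipe. Grip across it at the middle.
- elbow_bin: Blue bin holding two grey elbows (fixed stock) at its far end. 171 (x) by 110 (y) by 38 mm tall, walls and floor 3 mm; one of four fixed bins, alike but for the stock, in the grey tray (rim 28 mm). Origin: middle of its underside, 4 mm above the bench. x points away from the robot within 0.14 rad, z up. Stock fills x > +37 mm; empty part: x -82 to +37, y -52 to +52 mm, middle x = -23 mm.
- tee_bin: Blue bin holding one grey tee (fixed stock) at its far end. 171 (x) by 110 (y) by 38 mm tall, walls and floor 3 mm; one of four fixed bins, alike but for the stock, in the grey tray (rim 28 mm). Origin: middle of its underside, 4 mm above the bench. x points away from the robot within 0.14 rad, z up. Stock fills x > +37 mm; empty part: x -82 to +37, y -52 to +52 mm, middle x = -23 mm.
- coupling_bin: Blue bin holding three grey couplings (fixed stock) at its far end. 171 (x) by 110 (y) by 38 mm tall, walls and floor 3 mm; one of four fixed bins, alike but for the stock, in the grey tray (rim 28 mm). Origin: middle of its underside, 4 mm above the bench. x points away from the robot within 0.14 rad, z up. Stock fills x > +37 mm; empty part: x -82 to +37, y -52 to +52 mm, middle x = -23 mm.
- pipe_bin: Blue bin holding two short grey pipes (fixed stock) at its far end. 171 (x) by 110 (y) by 38 mm tall, walls and floor 3 mm; one of four fixed bins, alike but for the stock, in the grey tray (rim 28 mm). Origin: middle of its underside, 4 mm above the bench. x points away from the robot within 0.14 rad, z up. Stock fills x > +37 mm; empty part: x -82 to +37, y -52 to +52 mm, middle x = -23 mm.
- brass_elbow: Yellow brass elbow of the same shape and size as the grey one, lying loose on the bench; it stays where it is. Origin and axes as the grey elbow's.
- brass_tee: Yellow brass tee of the same shape and size as the grey one, lying loose on the bench; it stays where it is. Origin and axes as the grey tee's.

How it is judged:
By the outcome, as a careful person would: the job done as asked, in the order asked, and still so for the second after the job is handed in, with the robot touching nothing.
It also fails if it takes over 112 s, if anything falls off the work surface, if the arm or the gripper's body presses on something with over 40 N, if the wrist force passes 120 N, or if a joint passes its speed limit or range.

### The arm

A 6-joint arm with a two-finger parallel gripper is mounted at the origin on the work surface. World frame = base frame: x ahead of the robot, y to its left, z up, the work surface at z = 0. Lengths are in mm, angles in degrees, forces in N, time in s.
With the tool pointing down it reaches from about 400 to 825 mm from the base axis. Payload 7 kg.
Tool frame: the origin (TCP) lies midway between the tips of the shut fingers; the grasp point (between the pads) lies r.grip_depth behind it (r.grip_depth is the distance from the TCP to the grasp point, in mm); z points along the fingers, x is the direction in which the jaws open and shut, and the axes are right-handed (so a half turn about z gives the same grasp; the last joint's range is limited). The gripper opens to 88 mm and grips with 3 to 60 N. Pads are 19 mm wide; open, the fingers measure 130 mm over their backs; the gripper's body (78 mm by 193 mm) begins 47 mm behind the grasp point.
Start: joints at [91.736, 20.546, 0.682, 0, -70.136, -16.507], TCP at [172.104, 652.668, 226.561] pointing down, gripper open.
Joint ranges: [-176.03, 176.03], [-82.01, 121.73], [-58.28, 71.71], [-173.87, 95.51], [-174.79, -0.11], [-173.66, 173.66]. Speed limits (degrees/s): [136.94, 136.94, 172.46, 180, 180, 180].

### API

Orientations are given as [roll, pitch, yaw] about the fixed x, y, z axes, in that order (R = Rz(yaw) Ry(pitch) Rx(roll)).
In Python, from rig import read_state, eyes, job, r gives the robot as it stands.
- The arm moves only by the tool move_arm, never from a script. Its argument "series" is a list of rows, each a list of 2 entries, a list of its own where there are three numbers: the shift along the tool's x, y, z each as a share of 150 mm, from -1 to 1, then the turn, a rotation vector about the tool's x, y, z each as a share of 45 degrees, from -1 to 1. A call has 1 to 20 rows; each row is the pose to reach, as a shift and turn from the pose commanded when the call began, along the tool's axes at that moment; what a row does not reach only later rows make up. A row lasts 1/12 s, in which the tool goes at most 41.7 mm and 7.16 degrees, less where a joint would pass 70% of its speed; a pose out of reach is approached as far as the arm can. A call with a number of a shift or a turn outside -1 to 1 is refused whole. A call with a gripper value outside its range is refused whole. "hand" is the closure, from 0 (fully open) to 1 (shut), set as the call begins (left out, the last holds). The fingers move at their own pace and stop on an object; the grip force is fixed at half the most. Time passes only in rows, so rows that repeat a pose let the fingers close. It gives the time, the measured TCP pose, the force and the opening at its end, in the units of the state.
- read_state(): the state, without advancing time (a new reading comes with each control period).
- eyes.grab_frame(name): name is "side" or "top" or "wrist"; returns (picture, depth): 480x640x3 uint8, blue, green, red; 480x640 float32, mm along the optical axis (not along the pixel's ray), 0 where there is no reading.
- eyes.camera_model(name): a dict with "K" (3x3 intrinsics, pixels), "eye" and "attitude" of the camera in the world. Camera axes: x right, y up, looking along -z (the intrinsics and any distortion apply to the point x, -y, -z); pixel columns grow to the right and rows downward; lengths in mm; the calibration is good to about 2 mm. The wrist camera is an equidistant fisheye: a pixel r from the principal point sees the ray r / f radians off the axis. A picture is of the moment at which its call begins: read the wrist's pose just before it. camera_model takes no time and is no camera call; for the wrist camera it gives the pose at the moment of the call.
- job.close_job(): hands the job in, once; it reports no verdict.
The state is a dict: "time_s": time; "q": joint angles; "qvel": joint speeds; "joint_torque": joint torques, N m; "eef_pos": TCP position; "tcp_rot": TCP orientation; "ft_force": force on the tool from outside, world axes, zero at the start; "moment": the same for the moment, N m; "finger_gap": finger opening in mm.
Only numpy, scipy, OpenCV 4.12 (cv2) and the standard library are available. Lean on these libraries where they do the work, as an engineer would, in place of code of your own. Each camera call takes 0.05 s, during which the arm holds its last target. There are 200 camera calls.

## Working session

There is one attempt and no reset: what is moved stays moved. The work goes in short steps, Python scripts to look and compute and a tool call to move; the robot and the scene stay as the last step left them, time stands still between calls to the robot, and variables do not carry over. Pictures are saved under pics/ and viewed, and the job is handed in when it is done.

Besides the shell and the picture viewer there is one more tool, called after "Emit:" as name([rows], argument=value, ...), one row to a line, values as JSON. move_arm: Moves the arm, as the interface text tells. Its arguments: {"type":"object","properties":{"series":{"type":"array","items":{"type":"array"}},"hand":{"type":"number"}},"required":["series"]}

```bash
mkdir -p pics; ls
python3 - <<'E'
from rig import read_state, eyes, job, r
import cv2, numpy as np
print(read_state(), r.grip_depth)
for n in("top","side"):
    p,d=eyes.grab_frame(n); cv2.imwrite(f"pics/{n}0.png",p); np.save(f"{n}0.npy",d)
    print(n,eyes.camera_model(n))
E
```

```text
pics
{'time_s': 0.0, 'q': array([ 9.17347036e+01,  2.05908478e+01,  6.33421880e-01, -1.89487847e-02,
       -7.01344172e+01, -1.65075215e+01]), 'qvel': array([ 0.00261111, -0.03378813,  0.05058059, -0.02878517,  0.04669433,
       -0.0468501 ]), 'joint_torque': array([ 1.19692344e-03, -5.82726717e+01,  2.93046874e+01,  6.99694365e+00,
        6.94389077e-03, -1.56068609e-04]), 'eef_pos': array([172.01758299, 652.21571224, 225.63031356]), 'tcp_rot': array([-1.79990980e+02, -9.31193768e-02, -1.04779279e+02]), 'ft_force': array([-0.28624546,  0.58040508, -0.73853221]), 'moment': array([0.01572003, 0.02556466, 0.0074594 ]), 'finger_gap': 87.7709697055702} 18.8
top {'K': array([[499.6371231 ,   0.        , 319.07895723],
       [  0.        , 499.6371231 , 241.09686656],
       [  0.        ,   0.        ,   1.        ]]), 'eye': array([ 489.93361833,  -29.65005313, 1045.48882498]), 'attitude': array([  3.6752935 ,  -1.69583564, -88.61420325])}
side {'K': array([[436.42612937,   0.        , 318.57396095],
       [  0.        , 436.42612937, 233.70207685],
       [  0.        ,   0.        ,   1.        ]]), 'eye': array([ 147.92173836, -505.06424701,  470.95105828]), 'attitude': array([ 55.61640638,  -0.45794026, -39.6021243 ])}
```

View pics/top0.png

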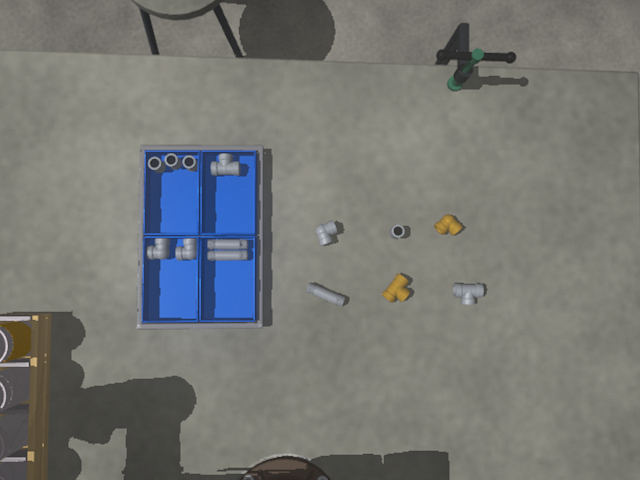

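View pics/side0.png

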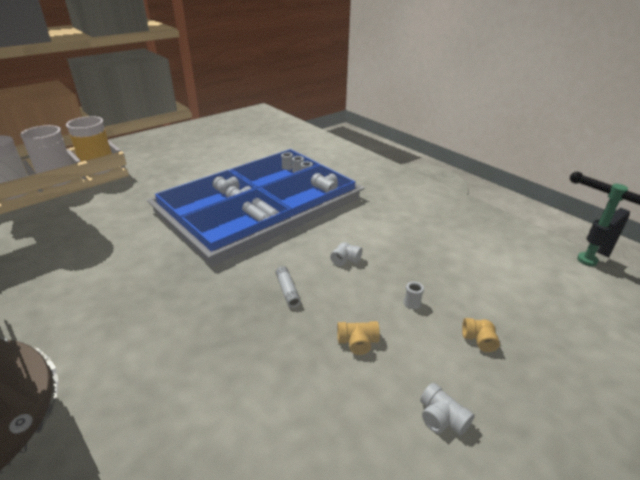

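```bash
cat > h.py <<'E'
import numpy as np, cv2
from scipy.spatial.transform import Rotation as R
from rig import read_state, eyes, job, r
def ray(m,px):
    K=m["K"]; px=np.atleast_2d(px).astype(float)
    v=np.c_[(px[:,0]-K[0,2])/K[0,0],-(px[:,1]-K[1,2])/K[1,1],-np.ones(len(px))]
    return v@R.from_euler("xyz",m["attitude"],degrees=True).as_matrix().T
def at_z(m,px,z):
    d=ray(m,px); return m["eye"]+d*((z-m["eye"][2])/d[:,2])[:,None]
E
python3 - <<'E'
from h import *
p=cv2.imread("pics/top0.png")
def crop(x0,y0,x1,y1,s,n):
    c=cv2.resize(p[y0:y1,x0:x1],None,fx=s,fy=s,interpolation=cv2.INTER_CUBIC)
    for x in range(x0,x1,10): cv2.putText(c,str(x),((x-x0)*s,10),0,.35,(0,0,255)); cv2.line(c,((x-x0)*s,12),((x-x0)*s,18),(0,0,255))
    for y in range(y0,y1,10): cv2.putText(c,str(y),(0,(y-y0)*s+4),0,.35,(0,0,255)); cv2.line(c,(24,(y-y0)*s),(30,(y-y0)*s),(0,0,255))
    cv2.imwrite(n,c)
crop(300,205,500,315,4,"pics/c1.png"); crop(130,140,280,335,3,"pics/c2.png")
# depth-based segmentation
m=eyes.camera_model("top"); d=np.load("top0.npy")
g=np.mgrid[0:480,0:640]; px=np.c_[g[1].ravel(),g[0].ravel()]
P=(m["eye"]+ray(m,px)*d.ravel()[:,None]).reshape(480,640,3)
sub=P[205:315,300:500]; print("bench z",np.median(sub[...,2]))
mask=(sub[...,2]-np.median(sub[...,2])>7).astype(np.uint8)
n,l,s,c=cv2.connectedComponentsWithStats(mask)
for i in range(1,n):
    if s[i,4]<30: continue
    q=sub[l==i]; px=np.argwhere(l==i)[:,::-1].astype(np.float32)
    print(c[i]+[300,205],s[i,4],"mean",q.mean(0).round(1),"ztop",np.percentile(q[:,2],95).round(1),cv2.minAreaRect(q[:,:2].astype(np.float32)))
E
```

```text
bench z 0.44838173013442884
[448.54317549 225.14206128] 359 mean [ 595.7 -323.5   30.8] ztop 30.7 ((538.020751953125, -193.88232421875), (43.89509201049805, 339.4284973144531), 23.688629150390625)
[326.06575342 232.56712329] 365 mean [573.5 -71.9  33.5] ztop 29.9 ((544.4318237304688, -57.19270706176758), (42.49382781982422, 122.09877014160156), 64.38617706298828)
[397.24203822 231.36942675] 157 mean [ 579.4 -216.6   36.6] ztop 35.6 ((532.737060546875, -133.29544067382812), (26.043434143066406, 222.75482177734375), 29.108095169067383)
[397.31185031 289.45114345] 481 mean [ 461.5 -219.8   29.7] ztop 30.5 ((462.8241271972656, -139.23434448242188), (57.64402770996094, 218.29275512695312), 0.8971332907676697)
[325.31829574 294.37092732] 399 mean [448.1 -73.6  26.6] ztop 23.2 ((452.1396484375, -65.7471694946289), (100.03964233398438, 30.29228401184082), 60.53091049194336)
[468.69072165 292.89896907] 485 mean [ 457.8 -367.    27.7] ztop 30.8 ((461.4017028808594, -212.95986938476562), (368.4704284667969, 43.54031753540039), 87.89208984375)
```

View pics/c1.png

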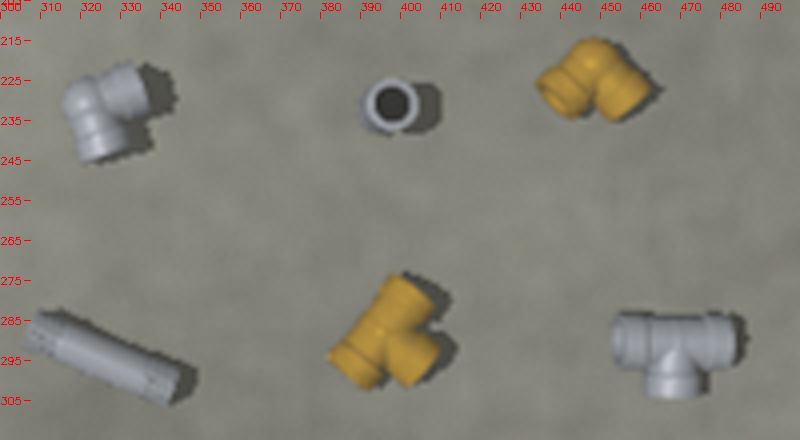

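View pics/c2.png

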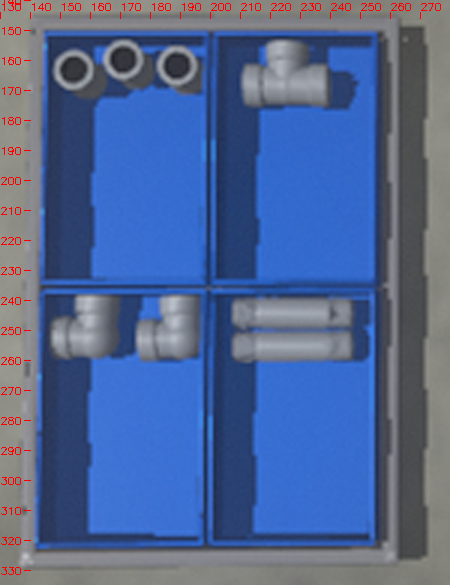

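```bash
cat >> h.py <<'E'
def wrap(a,p=360): return (a+p/2)%p-p/2
def go(x,y,z,yaw=None):
    """print shares (shift, turn) from the measured pose to the target; TCP straight down; yaw mod 180"""
    s=read_state(); p=s["eef_pos"]; Rm=R.from_euler("xyz",s["tcp_rot"],degrees=True)
    cy=s["tcp_rot"][2]
    if yaw is None: yaw=cy
    yaw=cy+wrap(yaw-cy,180)
    Rt=R.from_euler("xyz",[180,0,yaw],degrees=True)
    sh=Rm.inv().apply(np.array([x,y,z])-p)/150; tn=(Rm.inv()*Rt).as_rotvec(degrees=True)/45
    print("t",round(s["time_s"],2),"pos",p.round(1),s["tcp_rot"].round(1),"gap",round(s["finger_gap"],1),"q1,q6",s["q"][[0,5]].round(0))
    print("  shift",sh.round(3),"turn",tn.round(3))
E
python3 - <<'E'
from h import *
m=eyes.camera_model("top")
c=lambda *p:[[300+x/4,205+y/4] for x,y in p]
b=lambda *p:[[130+x/3,140+y/3] for x,y in p]
ang=lambda v: np.degrees(np.arctan2(v[1],v[0])).round(1)
e=at_z(m,c((90.5,99.5),(102,156),(147,88)),14.5); print("elbow",e[:,:2].round(1).tolist(),ang(e[1]-e[0]),ang(e[2]-e[0]))
e=at_z(m,c((674,338),(611,337),(737,339),(674,398)),14.5); print("tee",e[:,:2].round(1).tolist(),ang(e[1]-e[2]),ang(e[3]-e[0]))
print("coup",at_z(m,c((391,104)),34))
e=at_z(m,c((33,329),(175,387)),10.65);print("pipe",e.mean(0),ang(e[0]-e[1]),np.linalg.norm(e[0]-e[1]))
k=at_z(m,b((42,30),(378,32),(37,548),(376,545)),42)[:,:2]; print(k.round(1).tolist())
f=(k[0]+k[1]-k[2]-k[3]); yaw=ang(f); C=k.mean(0); print("block",C,yaw, np.linalg.norm(f)/2)
M=R.from_euler("z",yaw,degrees=True).as_matrix()[:2,:2]
for n,o in dict(coupling=(85.5,55),tee=(85.5,-55),elbow=(-85.5,55),pipe=(-85.5,-55)).items(): print(n,(C+M@np.array(o)).round(1),"drop",(C+M@(np.array(o)+[-23,0])).round(1))
go(520,-70,260,0)
E
```

```text
elbow [[580.4, -65.3], [551.2, -72.0], [587.2, -94.5]] -167.2 -76.9
tee [[464.4, -370.9], [464.2, -338.0], [464.7, -403.9], [433.5, -371.1]] 90.4 -179.7
coup [[ 580.4821863  -218.15474451   34.        ]]
pipe [447.15940562 -75.62508539  10.65      ] 69.2 79.12538721275595
[[729.9, 299.7], [735.6, 74.7], [384.9, 286.9], [391.6, 64.9]]
block [560.49281144 181.5403174 ] 1.9 344.71998403723325
coupling [644.1 239.3] drop [621.1 238.6]
tee [647.8 129.4] drop [624.8 128.6]
elbow [473.2 233.7] drop [450.2 232.9]
pipe [476.9 123.7] drop [453.9 123. ]
t 0.1 pos [172.  652.3 225.7] [-1.800e+02 -1.000e-01 -1.048e+02] gap 87.4 q1,q6 [ 92. -17.]
  shift [ 4.065 -3.471 -0.222] turn [-1.000e-03 -1.000e-03  1.672e+00]
```

Emit:
move_arm([
  [[1, -0.85, -0.1], [0, 0, 0]],
  [[1, -0.85, -0.1], [0, 0, 0]],
  [[1, -0.85, -0.1], [0, 0, 0]],
  [[1, -0.85, -0.1], [0, 0, 0]],
  [[1, -0.85, -0.1], [0, 0, 0]],
], hand=0)

```text
time_s: 0.52
eef_pos: [257.8, 472.1, 241.5]
tcp_rot: [180.0, -0.0, -104.8]
ft_force: [0.1, 0.5, 0.7]
finger_gap: 87.4
```

Emit:
move_arm([
  [[1, -0.85, -0.1], [0, 0, 0]],
  [[1, -0.85, -0.1], [0, 0, 0]],
  [[1, -0.85, -0.1], [0, 0, 0]],
  [[1, -0.85, -0.1], [0, 0, 0]],
  [[1, -0.85, -0.1], [0, 0, 0]],
])

```text
time_s: 0.93
eef_pos: [342.5, 294.7, 256.8]
tcp_rot: [180.0, 0.0, -104.8]
ft_force: [1.1, 0.2, -0.1]
finger_gap: 87.6
```

Emit:
move_arm([
  [[1, -0.85, 0], [0, 0, 0]],
  [[1, -0.85, 0], [0, 0, 0]],
  [[1, -0.85, 0], [0, 0, 0]],
  [[1, -0.85, 0], [0, 0, 0]],
  [[1, -0.85, 0], [0, 0, 0]],
])

```text
time_s: 1.35
eef_pos: [427.5, 117.3, 256.6]
tcp_rot: [-180.0, 0.0, -104.8]
ft_force: [0.7, 1.1, -0.7]
finger_gap: 87.5
```

Emit:
move_arm([
  [[1, -0.85, 0], [0, 0, 1]],
  [[1, -0.85, 0], [0, 0, 1]],
  [[1, -0.85, 0], [0, 0, 1]],
  [[1, -0.85, 0], [0, 0, 1]],
  [[1, -0.85, 0], [0, 0, 1]],
  [[1, -0.85, 0], [0, 0, 1]],
  [[1, -0.85, 0], [0, 0, 1]],
])

```text
time_s: 1.93
eef_pos: [512.3, -59.6, 255.6]
tcp_rot: [180.0, -0.1, -150.4]
ft_force: [-0.7, 0.0, -0.0]
finger_gap: 87.5
```

Run:
```python
from h import *
m=eyes.camera_model("wrist"); p,d=eyes.grab_frame("wrist"); cv2.imwrite("pics/w1.png",p); print(m)
go(578,-70,200,12)
```

```text
{'K': array([[371.64829954,   0.        , 318.67830741],
       [  0.        , 371.64829954, 239.29600335],
       [  0.        ,   0.        ,   1.        ]]), 'eye': array([ 547.37134007, -119.75549721,  413.79982007]), 'attitude': array([-1.52676065e+01, -4.75560608e-02, -1.50543842e+02])}
t 1.98 pos [512.1 -58.8 255.8] [ 1.800e+02 -1.000e-01 -1.502e+02] gap 87.6 q1,q6 [15. 14.]
  shift [-0.345 -0.283  0.371] turn [ 0.    -0.002  0.395]
```

View pics/w1.png

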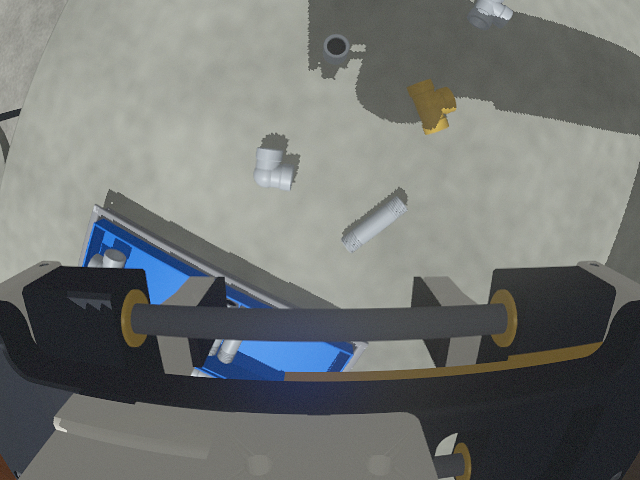

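```bash
cat >> h.py <<'E'
def proj(m,P,fish):
    q=(np.atleast_2d(P)-m["eye"])@R.from_euler("xyz",m["attitude"],degrees=True).as_matrix()
    q=q*[1,-1,-1]
    rr=np.hypot(q[:,0],q[:,1]); k=np.arctan2(rr,q[:,2])/np.maximum(rr,1e-9) if fish else 1/q[:,2]
    return np.c_[q[:,0]*k,q[:,1]*k]*m["K"][0,0]+m["K"][:2,2]
A=14.5
EL=[(28,-A),(28,A),(A,A),(A,28),(-A,28),(-A,-A),(28,-A)]
TE=[(-28,-A),(28,-A),(28,A),(A,A),(A,28),(-A,28),(-A,A),(-28,A),(-28,-A)]
PI=[(-40,-10.65),(40,-10.65),(40,10.65),(-40,10.65),(-40,-10.65)]
CO=[(13.5*np.cos(t),13.5*np.sin(t)) for t in np.linspace(0,6.3,25)]
def ortho(img,m,fish,x,y,z,yaw,shape,half=60,S=5):
    """rectified patch at height z, world x up, y left, model outline at (x,y,yaw) drawn"""
    n=2*half*S; g=np.mgrid[0:n,0:n]
    P=np.c_[x+half-g[0].ravel()/S,y+half-g[1].ravel()/S,np.full(n*n,z)]
    uv=proj(m,P,fish).astype(np.float32).reshape(n,n,2)
    o=cv2.remap(img,uv[...,0],uv[...,1],cv2.INTER_CUBIC)
    c,s=np.cos(np.radians(yaw)),np.sin(np.radians(yaw))
    q=np.array(shape)@np.array([[c,s],[-s,c]])
    cv2.polylines(o,[np.c_[(half-q[:,1])*S,(half-q[:,0])*S].astype(np.int32)],False,(0,0,255),1)
    for t in range(0,n,10*S): cv2.line(o,(t,0),(t,6),(0,255,255)); cv2.line(o,(0,t),(6,t),(0,255,255))
    return o
E
python3 - <<'E'
from h import *
m=eyes.camera_model("wrist"); p=cv2.imread("pics/w1.png"); t=eyes.camera_model("top"); q=cv2.imread("pics/top0.png")
L=[(580.4,-65.3,14.5,-167,EL),(464.4,-370.9,14.5,90,TE),(580.5,-218.2,34,0,CO),(447.2,-75.6,10.65,69.2,PI)]
a=[ortho(p,m,1,*l,half=50,S=2) for l in L]; b=[ortho(q,t,0,*l,half=50,S=2) for l in L]
cv2.imwrite("pics/o1.png",np.vstack([np.hstack(a),np.hstack(b)]))
E
```

```text
(no output)
```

View pics/o1.png

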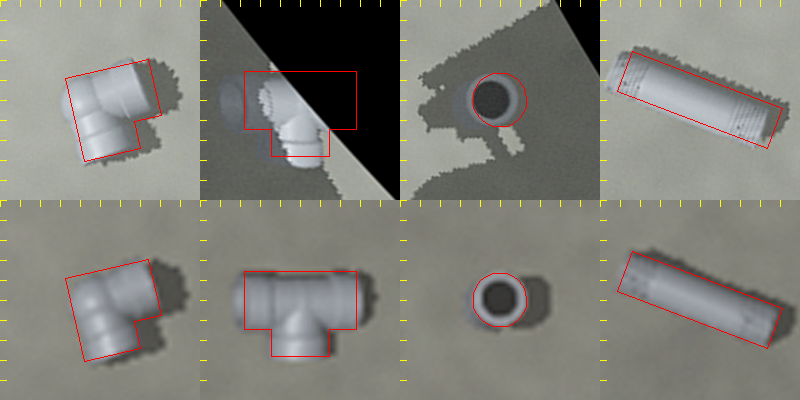

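Emit:
move_arm([
  [[-0.32, -0.26, 0.95], [0, 0, 0.38]],
  [[-0.32, -0.26, 0.95], [0, 0, 0.38]],
  [[-0.32, -0.26, 0.95], [0, 0, 0.38]],
  [[-0.32, -0.26, 0.95], [0, 0, 0.38]],
  [[-0.32, -0.26, 0.95], [0, 0, 0.38]],
  [[-0.32, -0.26, 0.95], [0, 0, 0.38]],
])

```text
time_s: 2.48
eef_pos: [572.3, -67.1, 112.2]
tcp_rot: [180.0, -0.3, -166.8]
ft_force: [-0.8, 0.3, 1.7]
finger_gap: 87.5
```

Run:
```python
from h import *
m=eyes.camera_model("wrist"); p,d=eyes.grab_frame("wrist"); cv2.imwrite("pics/w2.png",p)
go(574.4,-70.2,4,13)
o=ortho(p,m,1,580.4,-65.3,14.5,-167,EL); cv2.imwrite("pics/o2.png",np.hstack([o[:480],cv2.resize(p,None,fx=.3,fy=.3)[:144].repeat(1,0) if 0 else o[:480,:1]]))
```

```text
t 2.53 pos [573.3 -67.  114.2] [-1.800e+02 -1.000e-01 -1.668e+02] gap 87.4 q1,q6 [13.  0.]
  shift [-0.003 -0.023  0.735] turn [-0.    -0.002  0.005]
```

View pics/o2.png

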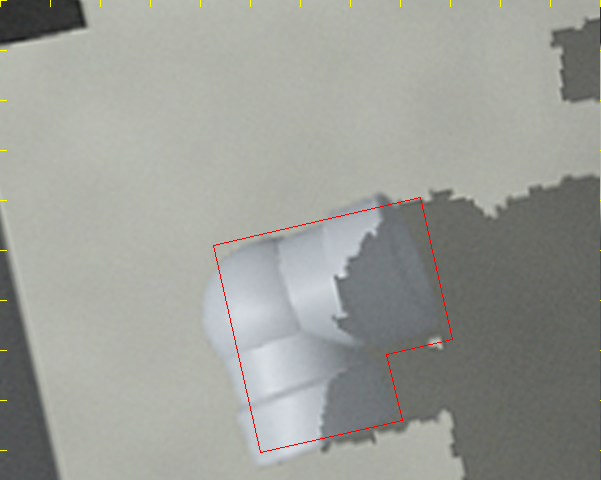

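Emit:
move_arm([
  [[0, -0.015, 0.4], [0, 0, 0]],
  [[0, -0.015, 0.6], [0, 0, 0]],
  [[0, -0.015, 0.7], [0, 0, 0]],
  [[0, -0.015, 0.733], [0, 0, 0]],
  [[0, -0.015, 0.733], [0, 0, 0]],
  [[0, -0.015, 0.733], [0, 0, 0]],
])

```text
time_s: 3.03
eef_pos: [575.6, -68.8, 6.7]
tcp_rot: [-180.0, 0.2, -166.8]
ft_force: [1.4, 0.5, -0.3]
finger_gap: 87.5
```

Emit:
move_arm([
  [[0, 0, 0], [0, 0, 0]],
  [[0, 0, 0], [0, 0, 0]],
  [[0, 0, 0], [0, 0, 0]],
  [[0, 0, 0], [0, 0, 0]],
  [[0, 0, 0], [0, 0, 0]],
  [[0, 0, 0], [0, 0, 0]],
  [[0, 0, 0], [0, 0, 0]],
  [[0, 0, 0], [0, 0, 0]],
], hand=1)

```text
time_s: 3.7
eef_pos: [573.8, -69.3, 4.1]
tcp_rot: [-180.0, -0.0, -166.9]
ft_force: [-0.6, -0.6, 1.1]
finger_gap: 42.0
```

Emit:
move_arm([
  [[0, 0, -0.15], [0, 0, 0]],
  [[0, 0, -0.4], [0, 0, 0]],
  [[0, 0.2, -0.7], [0, 0, 0]],
  [[0, 0.45, -0.7], [0, 0, 0]],
  [[0, 0.7, -0.7], [0, 0, 0]],
  [[0, 1, -0.7], [0, 0, 0]],
])

```text
time_s: 4.2
eef_pos: [540.5, 74.9, 110.4]
tcp_rot: [180.0, 0.1, -167.0]
ft_force: [0.5, 0.5, -1.7]
finger_gap: 41.7
```

Emit:
move_arm([
  [[0.1, 0.25, 0], [0, 0, 0.1]],
  [[0.2, 0.5, 0], [0, 0, 0.2]],
  [[0.3, 0.75, 0], [0, 0, 0.25]],
  [[0.34, 1, 0], [0, 0, 0.25]],
  [[0.34, 1, 0], [0, 0, 0.25]],
])

```text
time_s: 4.62
eef_pos: [455.1, 212.8, 109.5]
tcp_rot: [179.9, 0.1, -177.9]
ft_force: [0.5, -0.6, -0.8]
finger_gap: 42.0
```

Run:
```python
from h import *
m=eyes.camera_model("wrist"); p,d=eyes.grab_frame("wrist"); cv2.imwrite("pics/w3.png",p)
go(450.2,232.9,80,1.9);go(450.2,232.9,12,1.9)
```

```text
t 4.67 pos [455.7 210.9 109.3] [ 180.     0.  -177.8] gap 41.9 q1,q6 [ 47. -45.]
  shift [0.031 0.148 0.195] turn [0.001 0.001 0.006]
t 4.67 pos [455.7 210.9 109.3] [ 180.     0.  -177.8] gap 41.9 q1,q6 [ 47. -45.]
  shift [0.031 0.147 0.649] turn [0.001 0.001 0.006]
```

View pics/w3.png

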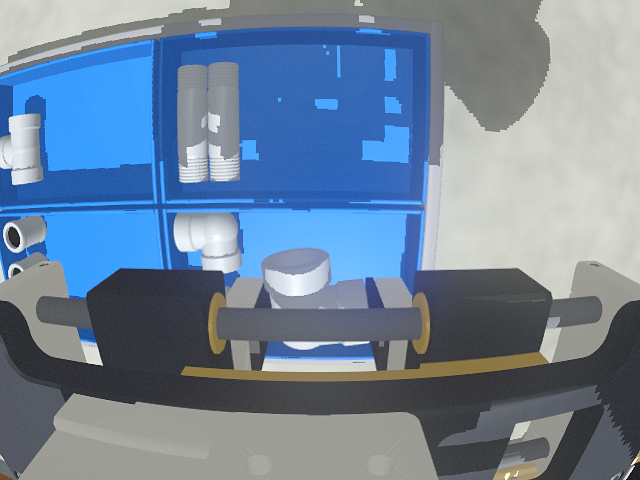

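Run:
```python
from h import *
m=eyes.camera_model("wrist")
M=R.from_euler("z",1.9,degrees=True).as_matrix()[:2,:2]
for o in [(0,0),(-171,0),(-171,-110),(0,-110)]:
    w=np.array([560.5,181.5])+M@np.array(o); print(o,w.round(1),proj(m,np.r_[w,42],1).round(1))
```

```text
(0, 0) [560.5 181.5] [[160.5 202. ]]
(-171, 0) [389.6 175.8] [[425.9 201.3]]
(-171, -110) [393.2  65.9] [[428.3  29.3]]
(0, -110) [564.1  71.6] [[157.8  35.7]]
```

Emit:
move_arm([
  [[0.03, 0.16, 0], [0, 0, 0]],
  [[0.03, 0.16, 0.2], [0, 0, 0]],
  [[0.03, 0.16, 0.4], [0, 0, 0]],
  [[0.03, 0.16, 0.55], [0, 0, 0]],
  [[0.03, 0.16, 0.62], [0, 0, 0]],
  [[0.03, 0.16, 0.645], [0, 0, 0]],
  [[0.03, 0.16, 0.65], [0, 0, 0]],
  [[0.03, 0.16, 0.65], [0, 0, 0]],
  [[0.03, 0.16, 0.65], [0, 0, 0]],
])

```text
time_s: 5.42
eef_pos: [452.0, 231.7, 11.9]
tcp_rot: [180.0, 0.0, -178.2]
ft_force: [-0.4, 0.4, -1.5]
finger_gap: 41.8
```

Emit:
move_arm([
  [[0, 0, 0.005], [0, 0, 0]],
  [[0, 0, 0.005], [0, 0, 0]],
  [[0, 0, 0.005], [0, 0, 0]],
])

```text
time_s: 5.67
eef_pos: [451.7, 231.9, 11.1]
tcp_rot: [180.0, 0.0, -178.1]
ft_force: [0.4, -0.8, -1.2]
finger_gap: 41.8
```

Emit:
move_arm([
  [[0, 0, 0], [0, 0, 0]],
  [[0, 0, 0], [0, 0, 0]],
  [[0, 0, 0], [0, 0, 0]],
  [[0, 0, 0], [0, 0, 0]],
  [[0, 0, 0], [0, 0, 0]],
], hand=0.33)

```text
time_s: 6.08
eef_pos: [451.6, 232.0, 11.0]
tcp_rot: [180.0, 0.0, -178.1]
ft_force: [0.8, 0.3, 0.6]
finger_gap: 58.1
```

Emit:
move_arm([
  [[0, 0, -0.1], [0, 0, 0]],
  [[0, 0, -0.35], [0, 0, 0]],
  [[0, 0, -0.6], [0, 0, 0]],
  [[0, 0, -0.8], [0, 0, 0]],
  [[0, 0, -0.8], [0, 0, 0]],
])

```text
time_s: 6.5
eef_pos: [454.4, 234.3, 137.3]
tcp_rot: [179.6, 0.5, -178.0]
ft_force: [0.5, 1.8, 0.6]
finger_gap: 58.9
```

Run:
```python
from h import *
go(449,-74,120,159)
```

```text
t 6.5 pos [454.4 234.3 137.3] [ 179.6    0.5 -178. ] gap 58.9 q1,q6 [ 49. -48.]
  shift [ 0.107 -2.054  0.102] turn [0.01  0.008 0.51 ]
```

Emit:
move_arm([
  [[0.01, -0.25, 0], [0, 0, 0]],
  [[0.02, -0.5, 0], [0, 0, 0]],
  [[0.03, -0.75, 0], [0, 0, 0]],
  [[0.03, -1, 0], [0, 0, 0]],
], hand=0)

```text
time_s: 6.83
eef_pos: [451.3, 80.5, 131.0]
tcp_rot: [180.0, 0.0, -178.1]
ft_force: [0.9, -0.3, 0.2]
finger_gap: 80.1
```

Emit:
move_arm([
  [[0.01, -0.25, 0], [0, 0, 0]],
  [[0.02, -0.5, 0], [0, 0, 0]],
  [[0.03, -0.75, 0], [0, 0, 0]],
  [[0.03, -1, 0], [0, 0, 0]],
])

```text
time_s: 7.17
eef_pos: [451.8, -69.9, 131.1]
tcp_rot: [180.0, 0.0, -178.1]
ft_force: [0.9, -0.4, 0.2]
finger_gap: 87.7
```

Emit:
move_arm([
  [[0.01, -0.25, 0], [0, 0, 0]],
  [[0.02, -0.5, 0], [0, 0, 0]],
  [[0.03, -0.75, 0], [0, 0, 0]],
  [[0.03, -1, 0], [0, 0, 0]],
])

```text
time_s: 7.5
eef_pos: [452.3, -220.1, 131.0]
tcp_rot: [180.0, 0.0, -178.1]
ft_force: [1.5, 0.6, -0.2]
finger_gap: 87.9
```

Emit:
move_arm([
  [[0.01, -0.25, 0], [0, 0, 0]],
  [[0.02, -0.5, 0], [0, 0, 0]],
  [[0.03, -0.75, 0], [0, 0, 0.04]],
  [[0.03, -0.9, 0], [0, 0, 0.04]],
  [[0.03, -0.9, 0], [0, 0, 0.04]],
  [[0.03, -0.9, 0], [0, 0, 0.04]],
])

```text
time_s: 8.0
eef_pos: [452.1, -354.5, 130.1]
tcp_rot: [180.0, -0.1, 179.9]
ft_force: [-0.1, -0.6, -0.5]
finger_gap: 88.0
```

Run:
```python
from h import *
m=eyes.camera_model("wrist"); p,d=eyes.grab_frame("wrist"); cv2.imwrite("pics/w4.png",p)
q,d=eyes.grab_frame("top"); cv2.imwrite("pics/top1.png",q); t=eyes.camera_model("top")
L=[(464.4,-370.9,14.5,90,TE),(580.5,-218.2,34,0,CO)]
a=[ortho(p,m,1,*l,half=50,S=4) for l in L]
cv2.imwrite("pics/o4.png",np.hstack(a))
cv2.imwrite("pics/o5.png",ortho(q,t,0,475,233,20,0,[(0,0)],half=110,S=2))
go(456.9,-370.9,4,0)
```

```text
t 8.1 pos [ 452.4 -352.9  130.6] [ 180.    -0.  -179.9] gap 87.6 q1,q6 [-18.  19.]
  shift [-0.031 -0.12   0.844] turn [ 0.001 -0.001  0.001]
```

View pics/o4.png

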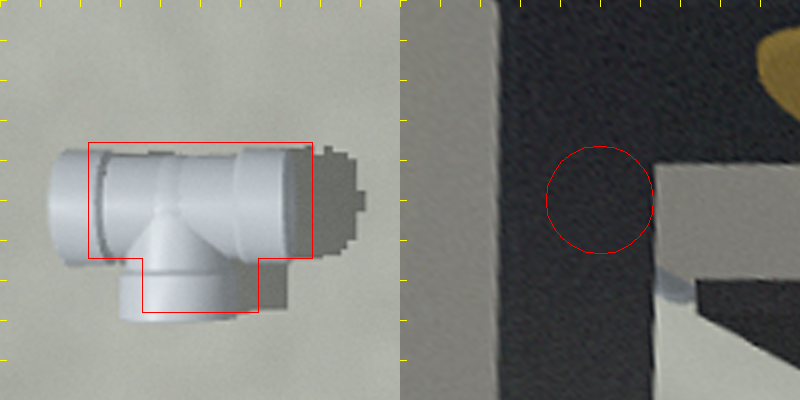

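View pics/o5.png

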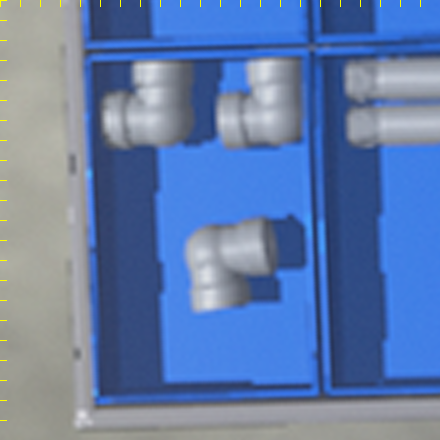

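Emit:
move_arm([
  [[-0.02, -0.1, 0.2], [0, 0, 0]],
  [[-0.02, -0.1, 0.45], [0, 0, 0]],
  [[-0.02, -0.1, 0.65], [0, 0, 0]],
  [[-0.02, -0.1, 0.78], [0, 0, 0]],
  [[-0.02, -0.1, 0.84], [0, 0, 0]],
  [[-0.02, -0.1, 0.843], [0, 0, 0]],
  [[-0.02, -0.1, 0.843], [0, 0, 0]],
])

```text
time_s: 8.68
eef_pos: [456.4, -367.9, 5.0]
tcp_rot: [-180.0, 0.0, -179.8]
ft_force: [0.1, 0.2, 0.5]
finger_gap: 87.5
```

Emit:
move_arm([
  [[0, 0, 0], [0, 0, 0]],
  [[0, 0, 0], [0, 0, 0]],
  [[0, 0, 0], [0, 0, 0]],
  [[0, 0, 0], [0, 0, 0]],
  [[0, 0, 0], [0, 0, 0]],
  [[0, 0, 0], [0, 0, 0]],
  [[0, 0, 0], [0, 0, 0]],
  [[0, 0, 0], [0, 0, 0]],
  [[0, 0, 0], [0, 0, 0]],
], hand=1)

```text
time_s: 9.43
eef_pos: [455.6, -368.4, 4.4]
tcp_rot: [180.0, -0.0, -179.9]
ft_force: [-0.6, 0.3, 1.4]
finger_gap: 40.8
```

Run:
```python
from h import *
m=eyes.camera_model("wrist"); p,d=eyes.grab_frame("wrist"); cv2.imwrite("pics/w5.png",p)
go(624,131,104,1.9)
```

```text
t 9.48 pos [ 455.6 -368.4    4.4] [ 180.    -0.  -179.9] gap 40.5 q1,q6 [-20.  20.]
  shift [-1.127  3.328 -0.664] turn [ 0.   -0.   -0.04]
```

View pics/w5.png

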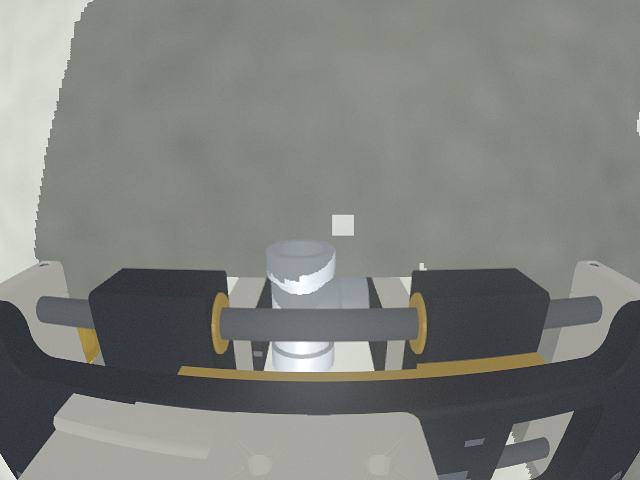

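Emit:
move_arm([
  [[0, 0, -0.15], [0, 0, 0]],
  [[0, 0, -0.4], [0, 0, 0]],
  [[0, 0.1, -0.65], [0, 0, 0]],
  [[-0.08, 0.33, -0.72], [0, 0, 0]],
  [[-0.16, 0.58, -0.72], [0, 0, 0]],
  [[-0.24, 0.82, -0.72], [0, 0, 0]],
  [[-0.28, 0.95, -0.72], [0, 0, 0]],
])

```text
time_s: 10.07
eef_pos: [498.3, -223.0, 112.8]
tcp_rot: [180.0, 0.1, -179.9]
ft_force: [0.1, 0.2, -1.9]
finger_gap: 40.5
```

Emit:
move_arm([
  [[-0.08, 0.24, 0], [0, 0, 0]],
  [[-0.16, 0.48, 0], [0, 0, 0]],
  [[-0.25, 0.72, 0], [0, 0, 0]],
  [[-0.33, 0.95, 0], [0, 0, 0]],
])

```text
time_s: 10.4
eef_pos: [547.1, -81.3, 112.3]
tcp_rot: [180.0, -0.0, -179.9]
ft_force: [1.0, -1.6, -2.2]
finger_gap: 40.6
```

Emit:
move_arm([
  [[-0.08, 0.24, 0], [0, 0, 0]],
  [[-0.16, 0.48, 0], [0, 0, 0]],
  [[-0.25, 0.72, 0], [0, 0, 0]],
  [[-0.33, 0.95, 0], [0, 0, 0]],
])

```text
time_s: 10.73
eef_pos: [596.3, 61.4, 112.1]
tcp_rot: [180.0, -0.0, -179.9]
ft_force: [2.2, -0.6, -1.5]
finger_gap: 40.5
```

Emit:
move_arm([
  [[-0.08, 0.2, 0], [0, 0, 0]],
  [[-0.15, 0.35, 0], [0, 0, -0.04]],
  [[-0.18, 0.45, 0], [0, 0, -0.04]],
  [[-0.18, 0.48, 0], [0, 0, -0.04]],
  [[-0.18, 0.48, 0], [0, 0, -0.04]],
  [[-0.18, 0.48, 0], [0, 0, -0.04]],
])

```text
time_s: 11.23
eef_pos: [622.3, 130.7, 112.0]
tcp_rot: [-180.0, -0.1, -178.2]
ft_force: [-1.3, -0.3, -1.8]
finger_gap: 40.6
```

Run:
```python
from h import *
m=eyes.camera_model("wrist"); p,d=eyes.grab_frame("wrist"); cv2.imwrite("pics/w6.png",p)
M=R.from_euler("z",1.9,degrees=True).as_matrix()[:2,:2]
for o in [(0,0),(0,-110),(0,110),(171,0)]:
    w=np.array([560.5,181.5])+M@np.array(o); print(o,w.round(1),proj(m,np.r_[w,42],1).round(1))
go(624,131,11.4,1.9)
```

```text
(0, 0) [560.5 181.5] [[404.7 321.4]]
(0, -110) [564.1  71.6] [[414.9 161.8]]
(0, 110) [556.9 291.4] [[390.6 433.1]]
(171, 0) [731.4 187.2] [[167.5 319. ]]
t 11.28 pos [622.4 130.3 112.2] [-1.800e+02 -1.000e-01 -1.782e+02] gap 40.3 q1,q6 [ 29. -28.]
  shift [-0.012  0.005  0.672] turn [-0.    -0.001 -0.002]
```

View pics/w6.png

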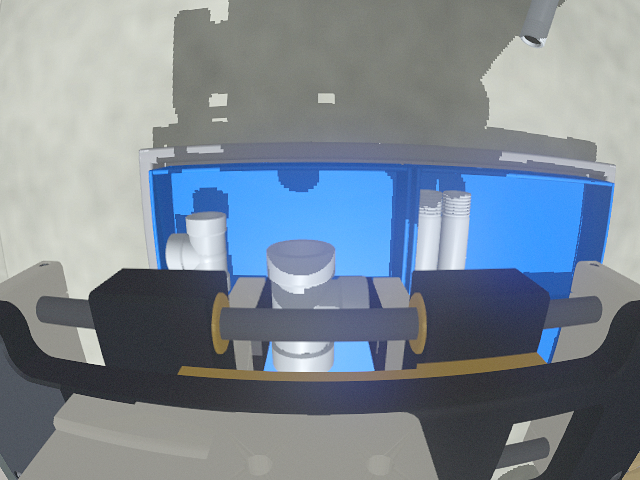

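Emit:
move_arm([
  [[-0.012, 0.005, 0.2], [0, 0, 0]],
  [[-0.012, 0.005, 0.4], [0, 0, 0]],
  [[-0.012, 0.005, 0.55], [0, 0, 0]],
  [[-0.012, 0.005, 0.63], [0, 0, 0]],
  [[-0.012, 0.005, 0.665], [0, 0, 0]],
  [[-0.012, 0.005, 0.671], [0, 0, 0]],
  [[-0.012, 0.005, 0.672], [0, 0, 0]],
  [[-0.012, 0.005, 0.672], [0, 0, 0]],
  [[-0.012, 0.005, 0.672], [0, 0, 0]],
])

```text
time_s: 12.03
eef_pos: [625.5, 132.3, 12.7]
tcp_rot: [180.0, 0.1, -178.1]
ft_force: [0.4, 0.7, -2.2]
finger_gap: 40.4
```

Emit:
move_arm([
  [[0, 0, 0.002], [0, 0, 0]],
  [[0, 0, 0.002], [0, 0, 0]],
  [[0, 0, 0.002], [0, 0, 0]],
])

```text
time_s: 12.28
eef_pos: [625.0, 132.3, 11.6]
tcp_rot: [180.0, 0.0, -178.1]
ft_force: [-0.0, 0.4, -1.3]
finger_gap: 40.1
```

Emit:
move_arm([
  [[0, 0, 0.002], [0, 0, 0]],
  [[0, 0, 0.002], [0, 0, 0]],
  [[0, 0, 0.002], [0, 0, 0]],
  [[0, 0, 0.002], [0, 0, 0]],
  [[0, 0, 0.002], [0, 0, 0]],
], hand=0.33)

```text
time_s: 12.7
eef_pos: [625.0, 132.2, 11.1]
tcp_rot: [180.0, 0.0, -178.1]
ft_force: [-0.1, 0.2, -1.0]
finger_gap: 58.0
```

Emit:
move_arm([
  [[0, 0, -0.1], [0, 0, 0]],
  [[0, 0, -0.35], [0, 0, 0]],
  [[0, 0, -0.6], [0, 0, 0]],
  [[0, 0, -0.8], [0, 0, 0]],
  [[0, -0.2, -0.8], [0, 0, 0]],
  [[0.05, -0.45, -0.8], [0, 0, 0]],
  [[0.1, -0.7, -0.8], [0, 0, 0]],
])

```text
time_s: 13.28
eef_pos: [613.5, 26.5, 131.8]
tcp_rot: [180.0, 0.1, -178.0]
ft_force: [0.2, -1.2, -0.5]
finger_gap: 58.8
```

Emit:
move_arm([
  [[0.04, -0.25, 0], [0, 0, 0]],
  [[0.08, -0.5, 0], [0, 0, 0]],
  [[0.12, -0.75, 0], [0, 0, 0]],
  [[0.16, -1, 0], [0, 0, 0]],
], hand=0)

```text
time_s: 13.62
eef_pos: [593.8, -125.6, 131.3]
tcp_rot: [180.0, 0.0, -178.1]
ft_force: [1.0, -1.1, -0.1]
finger_gap: 80.0
```

Emit:
move_arm([
  [[0.04, -0.25, 0], [0, 0, 0]],
  [[0.08, -0.45, 0], [0, 0, 0]],
  [[0.12, -0.55, 0], [0, 0, 0]],
  [[0.12, -0.55, 0], [0, 0, 0]],
  [[0.12, -0.55, 0], [0, 0, 0]],
  [[0.12, -0.55, 0], [0, 0, 0]],
])

```text
time_s: 14.12
eef_pos: [579.1, -206.8, 131.1]
tcp_rot: [180.0, 0.0, -178.1]
ft_force: [-0.4, 0.3, 0.3]
finger_gap: 87.8
```

Run:
```python
from h import *
m=eyes.camera_model("wrist"); p,d=eyes.grab_frame("wrist"); cv2.imwrite("pics/w7.png",p)
q,d=eyes.grab_frame("top"); t=eyes.camera_model("top")
a=[ortho(p,m,1,580.5,-218.2,34,0,CO,half=50,S=4),ortho(q,t,0,640,130,20,0,[(0,0)],half=100,S=2)]
cv2.imwrite("pics/o7.png",np.hstack(a))
go(580.5,-218,4,1.9)
```

```text
t 14.22 pos [ 579.3 -206.1  131.1] [ 180.     0.  -178.1] gap 87.8 q1,q6 [-1.  3.]
  shift [-0.005 -0.079  0.847] turn [0.    0.    0.001]
```

View pics/o7.png

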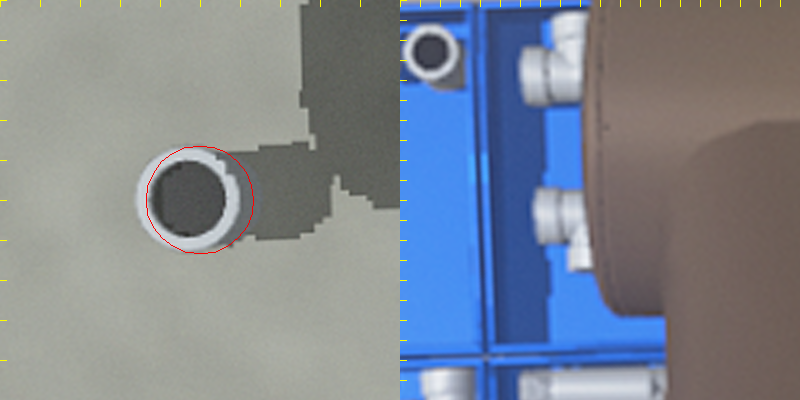

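Emit:
move_arm([
  [[-0.005, -0.066, 0.2], [0, 0, 0]],
  [[-0.005, -0.066, 0.45], [0, 0, 0]],
  [[-0.005, -0.066, 0.65], [0, 0, 0]],
  [[-0.005, -0.066, 0.78], [0, 0, 0]],
  [[-0.005, -0.066, 0.84], [0, 0, 0]],
  [[-0.005, -0.066, 0.845], [0, 0, 0]],
  [[-0.005, -0.066, 0.845], [0, 0, 0]],
])

```text
time_s: 14.8
eef_pos: [580.6, -216.4, 4.6]
tcp_rot: [-180.0, -0.0, -178.0]
ft_force: [0.1, -0.1, 0.3]
finger_gap: 87.5
```

Emit:
move_arm([
  [[0, 0, 0], [0, 0, 0]],
  [[0, 0, 0], [0, 0, 0]],
  [[0, 0, 0], [0, 0, 0]],
  [[0, 0, 0], [0, 0, 0]],
  [[0, 0, 0], [0, 0, 0]],
  [[0, 0, 0], [0, 0, 0]],
  [[0, 0, 0], [0, 0, 0]],
  [[0, 0, 0], [0, 0, 0]],
  [[0, 0, 0], [0, 0, 0]],
  [[0, 0, 0], [0, 0, 0]],
  [[0, 0, 0], [0, 0, 0]],
], hand=1)

```text
time_s: 15.72
eef_pos: [580.0, -216.9, 4.2]
tcp_rot: [-180.0, -0.0, -178.1]
ft_force: [0.1, -0.2, -1.3]
finger_gap: 26.6
```

Run:
```python
from h import *
m=eyes.camera_model("wrist"); p,d=eyes.grab_frame("wrist"); cv2.imwrite("pics/w8.png",p[200:400,180:460])
go(620,241,114,1.9)
```

```text
t 15.77 pos [ 580.  -216.9    4.2] [ 180.    -0.  -178.1] gap 26.2 q1,q6 [-2.  4.]
  shift [-0.366  3.042 -0.732] turn [ 0. -0. -0.]
```

View pics/w8.png

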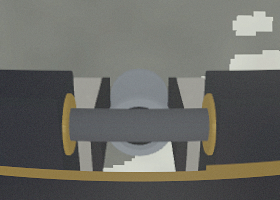

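Emit:
move_arm([
  [[0, 0, -0.15], [0, 0, 0]],
  [[0, 0, -0.4], [0, 0, 0]],
  [[0, 0.1, -0.65], [0, 0, 0]],
  [[-0.03, 0.33, -0.73], [0, 0, 0]],
  [[-0.06, 0.58, -0.73], [0, 0, 0]],
  [[-0.09, 0.82, -0.73], [0, 0, 0]],
  [[-0.12, 1, -0.73], [0, 0, 0]],
])

```text
time_s: 16.35
eef_pos: [593.0, -64.1, 114.4]
tcp_rot: [180.0, 0.1, -178.1]
ft_force: [0.4, -1.1, -1.7]
finger_gap: 26.6
```

Emit:
move_arm([
  [[-0.03, 0.25, 0], [0, 0, 0]],
  [[-0.06, 0.5, 0], [0, 0, 0]],
  [[-0.09, 0.75, 0], [0, 0, 0]],
  [[-0.12, 1, 0], [0, 0, 0]],
])

```text
time_s: 16.68
eef_pos: [605.8, 85.9, 113.7]
tcp_rot: [180.0, -0.0, -178.1]
ft_force: [1.4, 0.1, -0.7]
finger_gap: 26.3
```

Emit:
move_arm([
  [[-0.03, 0.25, 0], [0, 0, 0]],
  [[-0.06, 0.5, 0], [0, 0, 0]],
  [[-0.09, 0.75, 0], [0, 0, 0]],
  [[-0.12, 0.95, 0], [0, 0, 0]],
  [[-0.12, 1.0, 0], [0, 0, 0]],
  [[-0.12, 1.0, 0], [0, 0, 0]],
  [[-0.12, 1.0, 0], [0, 0, 0]],
])

```text
time_s: 17.27
eef_pos: [618.7, 234.7, 113.2]
tcp_rot: [-180.0, -0.1, -178.1]
ft_force: [-0.2, -0.3, -0.3]
finger_gap: 26.5
```

Run:
```python
from h import *
go(620,241,11.4,1.9)
```

```text
t 17.27 pos [618.7 234.7 113.2] [-1.800e+02 -1.000e-01 -1.781e+02] gap 26.5 q1,q6 [ 38. -36.]
  shift [-0.011  0.042  0.678] turn [-0.001 -0.001  0.001]
```

Emit:
move_arm([
  [[-0.01, 0.04, 0.2], [0, 0, 0]],
  [[-0.01, 0.04, 0.4], [0, 0, 0]],
  [[-0.01, 0.04, 0.55], [0, 0, 0]],
  [[-0.01, 0.04, 0.63], [0, 0, 0]],
  [[-0.01, 0.04, 0.665], [0, 0, 0]],
  [[-0.01, 0.04, 0.674], [0, 0, 0]],
  [[-0.01, 0.04, 0.676], [0, 0, 0]],
  [[-0.01, 0.04, 0.676], [0, 0, 0]],
  [[-0.01, 0.04, 0.676], [0, 0, 0]],
  [[-0.01, 0.04, 0.676], [0, 0, 0]],
  [[-0.01, 0.04, 0.676], [0, 0, 0]],
])

```text
time_s: 18.18
eef_pos: [620.9, 241.0, 13.3]
tcp_rot: [180.0, 0.1, -178.1]
ft_force: [-0.1, -0.8, -1.1]
finger_gap: 26.3
```

Emit:
move_arm([
  [[0, 0, 0.006], [0, 0, 0]],
  [[0, 0, 0.01], [0, 0, 0]],
  [[0, 0, 0.01], [0, 0, 0]],
  [[0, 0, 0.01], [0, 0, 0]],
  [[0, 0, 0.01], [0, 0, 0]],
])

```text
time_s: 18.6
eef_pos: [620.6, 240.9, 11.2]
tcp_rot: [180.0, 0.0, -178.1]
ft_force: [-1.9, 0.9, 3.4]
finger_gap: 26.6
```

Emit:
move_arm([
  [[0, 0, 0], [0, 0, 0]],
  [[0, 0, 0], [0, 0, 0]],
  [[0, 0, 0], [0, 0, 0]],
  [[0, 0, 0], [0, 0, 0]],
  [[0, 0, 0], [0, 0, 0]],
], hand=0.48)

```text
time_s: 19.02
eef_pos: [620.5, 240.6, 10.7]
tcp_rot: [-180.0, -0.0, -178.1]
ft_force: [-0.7, 0.4, -0.1]
finger_gap: 45.4
```

Emit:
move_arm([
  [[0, 0, -0.1], [0, 0, 0]],
  [[0, 0, -0.3], [0, 0, 0]],
  [[0, 0, -0.55], [0, 0, 0]],
  [[0, 0, -0.8], [0, 0, 0]],
  [[0.1, -0.2, -0.8], [0, 0, 0]],
  [[0.23, -0.4, -0.8], [0, 0, 0]],
  [[0.36, -0.6, -0.8], [0, 0, 0]],
])

```text
time_s: 19.6
eef_pos: [569.0, 148.4, 131.3]
tcp_rot: [180.0, 0.1, -178.1]
ft_force: [0.5, -1.0, -1.0]
finger_gap: 45.6
```

Emit:
move_arm([
  [[0.13, -0.22, 0], [0, 0, 0]],
  [[0.26, -0.44, 0], [0, 0, 0]],
  [[0.39, -0.66, 0], [0, 0, 0]],
  [[0.52, -0.88, 0], [0, 0, 0]],
  [[0.58, -1, 0], [0, 0, 0]],
], hand=0)

```text
time_s: 20.02
eef_pos: [484.6, -6.4, 130.8]
tcp_rot: [180.0, -0.1, -178.2]
ft_force: [-0.2, 0.6, -0.0]
finger_gap: 73.4
```

Emit:
move_arm([
  [[0.13, -0.22, 0], [0, 0, 0.15]],
  [[0.28, -0.4, 0], [0, 0, 0.3]],
  [[0.28, -0.4, 0], [0, 0, 0.45]],
  [[0.28, -0.4, 0], [0, 0, 0.5]],
  [[0.28, -0.4, 0], [0, 0, 0.5]],
  [[0.28, -0.4, 0], [0, 0, 0.5]],
  [[0.28, -0.4, 0], [0, 0, 0.5]],
])

```text
time_s: 20.6
eef_pos: [447.7, -64.9, 130.9]
tcp_rot: [180.0, 0.0, 159.5]
ft_force: [0.0, 0.1, -0.0]
finger_gap: 87.3
```

Run:
```python
from h import *
m=eyes.camera_model("wrist"); p,d=eyes.grab_frame("wrist"); cv2.imwrite("pics/w9.png",p)
q,d=eyes.grab_frame("top"); t=eyes.camera_model("top")
a=[ortho(p,m,1,448.5,-74,10.65,69.2,PI,half=50,S=4),ortho(q,t,0,640,240,20,0,[(0,0)],half=100,S=2)]
cv2.imwrite("pics/o9.png",np.hstack(a))
go(448.5,-74,2.5,159.2)
```

```text
t 20.7 pos [447.6 -64.8 130.8] [-180.    -0.   159.5] gap 87.7 q1,q6 [ 17. -37.]
  shift [-0.027 -0.055  0.855] turn [-0.    -0.     0.006]
```

View pics/o9.png

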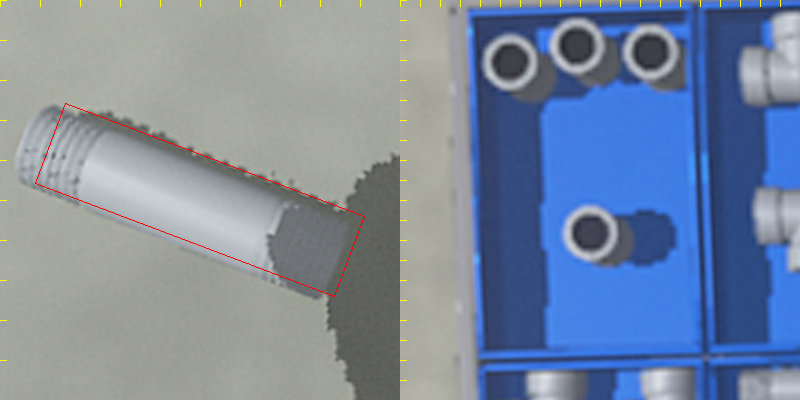

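Emit:
move_arm([
  [[-0.017, -0.043, 0.2], [0, 0, 0]],
  [[-0.017, -0.043, 0.45], [0, 0, 0]],
  [[-0.017, -0.043, 0.65], [0, 0, 0]],
  [[-0.017, -0.043, 0.78], [0, 0, 0]],
  [[-0.017, -0.043, 0.84], [0, 0, 0]],
  [[-0.017, -0.043, 0.853], [0, 0, 0]],
  [[-0.017, -0.043, 0.853], [0, 0, 0]],
  [[-0.017, -0.043, 0.853], [0, 0, 0]],
])

```text
time_s: 21.37
eef_pos: [448.2, -71.8, 3.3]
tcp_rot: [180.0, 0.0, 159.4]
ft_force: [1.0, -0.1, 0.1]
finger_gap: 87.5
```

Emit:
move_arm([
  [[0, 0, 0], [0, 0, 0]],
  [[0, 0, 0], [0, 0, 0]],
  [[0, 0, 0], [0, 0, 0]],
  [[0, 0, 0], [0, 0, 0]],
  [[0, 0, 0], [0, 0, 0]],
  [[0, 0, 0], [0, 0, 0]],
  [[0, 0, 0], [0, 0, 0]],
  [[0, 0, 0], [0, 0, 0]],
  [[0, 0, 0], [0, 0, 0]],
  [[0, 0, 0], [0, 0, 0]],
  [[0, 0, 0], [0, 0, 0]],
  [[0, 0, 0], [0, 0, 0]],
], hand=1)

```text
time_s: 22.37
eef_pos: [447.6, -72.1, 2.9]
tcp_rot: [-180.0, -0.0, 159.4]
ft_force: [-0.1, 0.0, 0.5]
finger_gap: 20.2
```

Run:
```python
from h import *
m=eyes.camera_model("wrist"); p,d=eyes.grab_frame("wrist"); cv2.imwrite("pics/w10.png",p[200:400,180:460])
go(453,125,103,1.9)
```

```text
t 22.42 pos [447.6 -72.1   2.9] [-180.    -0.   159.4] gap 20.6 q1,q6 [ 16. -37.]
  shift [ 0.429  1.242 -0.667] turn [ 0.    -0.    -0.501]
```

View pics/w10.png

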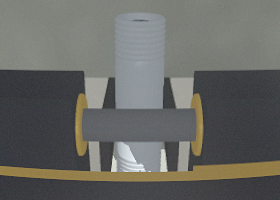

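Emit:
move_arm([
  [[0, 0, -0.12], [0, 0, 0]],
  [[0, 0, -0.35], [0, 0, 0]],
  [[0, 0, -0.6], [0, 0, 0]],
  [[0.06, 0.2, -0.72], [0, 0, -0.1]],
  [[0.14, 0.4, -0.72], [0, 0, -0.25]],
  [[0.22, 0.62, -0.72], [0, 0, -0.4]],
  [[0.3, 0.84, -0.72], [0, 0, -0.5]],
  [[0.36, 1, -0.72], [0, 0, -0.5]],
  [[0.36, 1, -0.72], [0, 0, -0.5]],
])

```text
time_s: 23.17
eef_pos: [450.6, 91.0, 111.2]
tcp_rot: [179.9, 0.1, -177.9]
ft_force: [1.0, 0.0, -0.9]
finger_gap: 20.3
```

Emit:
move_arm([
  [[-0.01, 0.15, 0], [0, 0, 0]],
  [[-0.02, 0.25, 0], [0, 0, 0]],
  [[-0.02, 0.25, 0], [0, 0, 0]],
  [[-0.02, 0.25, 0], [0, 0, 0]],
  [[-0.02, 0.25, 0], [0, 0, 0]],
])

```text
time_s: 23.58
eef_pos: [451.2, 124.4, 110.6]
tcp_rot: [-180.0, -0.0, -178.1]
ft_force: [0.5, 0.2, -0.9]
finger_gap: 20.5
```

Run:
```python
from h import *
m=eyes.camera_model("wrist"); p,d=eyes.grab_frame("wrist"); cv2.imwrite("pics/w11.png",p)
go(453,125,10,1.9)
```

```text
t 23.63 pos [451.3 124.2 110.7] [-180.    -0.  -178.2] gap 20.5 q1,q6 [ 40. -38.]
  shift [-0.012  0.005  0.671] turn [-0.    -0.001 -0.001]
```

View pics/w11.png

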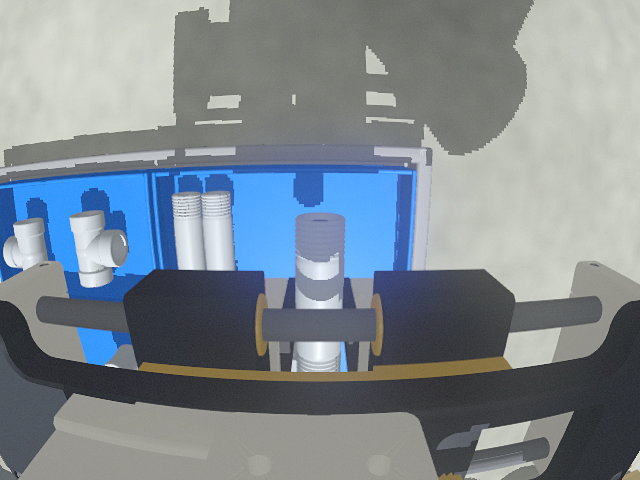

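Emit:
move_arm([
  [[-0.012, 0.005, 0.2], [0, 0, 0]],
  [[-0.012, 0.005, 0.4], [0, 0, 0]],
  [[-0.012, 0.005, 0.54], [0, 0, 0]],
  [[-0.012, 0.005, 0.62], [0, 0, 0]],
  [[-0.012, 0.005, 0.655], [0, 0, 0]],
  [[-0.012, 0.005, 0.666], [0, 0, 0]],
  [[-0.012, 0.005, 0.668], [0, 0, 0]],
  [[-0.012, 0.005, 0.668], [0, 0, 0]],
  [[-0.012, 0.005, 0.668], [0, 0, 0]],
  [[-0.012, 0.005, 0.668], [0, 0, 0]],
  [[-0.012, 0.005, 0.668], [0, 0, 0]],
])

```text
time_s: 24.55
eef_pos: [453.8, 126.0, 11.4]
tcp_rot: [180.0, 0.1, -178.1]
ft_force: [0.9, -0.7, -1.3]
finger_gap: 20.6
```

Target TCP height 9.9: lower another 1.4 mm.

Emit:
move_arm([
  [[0, 0, 0.005], [0, 0, 0]],
  [[0, 0, 0.008], [0, 0, 0]],
  [[0, 0, 0.008], [0, 0, 0]],
  [[0, 0, 0.008], [0, 0, 0]],
  [[0, 0, 0.008], [0, 0, 0]],
])

```text
time_s: 24.97
eef_pos: [453.6, 125.9, 9.8]
tcp_rot: [180.0, 0.0, -178.1]
ft_force: [-1.8, 0.5, 5.4]
finger_gap: 20.2
```

Emit:
move_arm([
  [[0, 0, 0], [0, 0, 0]],
  [[0, 0, 0], [0, 0, 0]],
  [[0, 0, 0], [0, 0, 0]],
  [[0, 0, 0], [0, 0, 0]],
  [[0, 0, 0], [0, 0, 0]],
], hand=0.55)

```text
time_s: 25.38
eef_pos: [453.4, 125.7, 9.4]
tcp_rot: [-180.0, -0.0, -178.1]
ft_force: [-1.0, 0.0, -0.3]
finger_gap: 39.0
```

Emit:
move_arm([
  [[0, 0, -0.1], [0, 0, 0]],
  [[0, 0, -0.3], [0, 0, 0]],
  [[0, 0, -0.55], [0, 0, 0]],
  [[0, 0, -0.8], [0, 0, 0]],
  [[0, -0.2, -1], [0, 0, 0]],
  [[0, -0.45, -1], [0, 0, 0]],
  [[0, -0.7, -1], [0, 0, 0]],
  [[0, -1, -1], [0, 0, 0]],
])

```text
time_s: 26.05
eef_pos: [458.3, -21.7, 160.5]
tcp_rot: [179.9, 0.1, -178.0]
ft_force: [2.0, -0.2, -0.4]
finger_gap: 39.7
```

Emit:
move_arm([
  [[0, -0.25, 0], [0, 0, 0]],
  [[0, -0.5, 0], [0, 0, 0]],
  [[0, -0.75, 0], [0, 0, 0]],
  [[0, -1, 0], [0, 0, 0]],
  [[0, -1, 0], [0, 0, 0]],
  [[0, -1, 0], [0, 0, 0]],
])

```text
time_s: 26.55
eef_pos: [462.5, -172.7, 159.1]
tcp_rot: [180.0, -0.1, -178.4]
ft_force: [-0.1, 0.9, -0.6]
finger_gap: 39.3
```

Run:
```python
from h import *
q,d=eyes.grab_frame("top"); s,_=eyes.grab_frame("side"); t=eyes.camera_model("top"); print(read_state()["eef_pos"],read_state()["finger_gap"])
o=ortho(q,t,0,560,181,20,0,[(0,0)],half=180,S=1); o=cv2.resize(o,(480,480))
cv2.imwrite("pics/end.png",np.hstack([o,cv2.resize(q[200:320,280:520],(320,160)).repeat(3,0)[:480] if 0 else s[100:580,140:480].copy() if 0 else cv2.copyMakeBorder(s[140:460,130:450],80,80,0,0,cv2.BORDER_CONSTANT)]))
```

```text
[ 462.8721252  -170.77497118  159.2502636 ] 38.93651699239936
```

View pics/end.png

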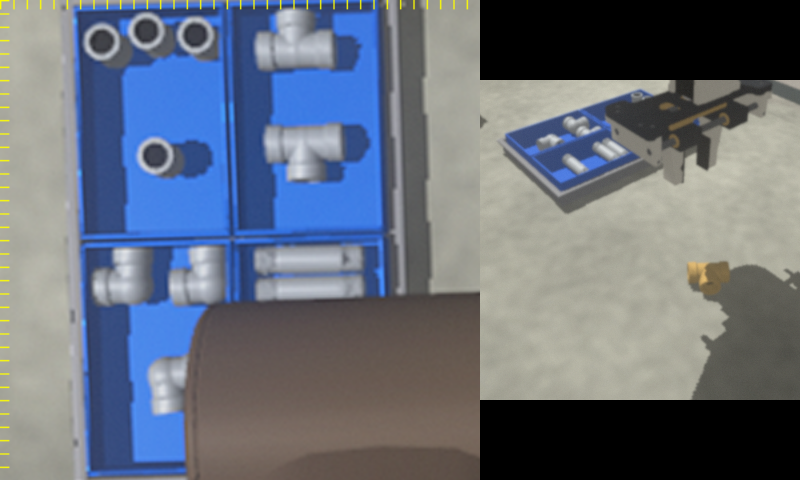

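Emit:
move_arm([
  [[0, -0.25, 0], [0, 0, 0]],
  [[0, -0.5, 0], [0, 0, 0]],
  [[0, -0.75, 0], [0, 0, 0]],
  [[0, -1, 0], [0, 0, 0]],
  [[0, -1, 0], [0, 0, 0]],
  [[0, -1, 0], [0, 0, 0]],
])

```text
time_s: 27.15
eef_pos: [468.2, -320.9, 158.9]
tcp_rot: [180.0, -0.0, -178.2]
ft_force: [-0.5, 1.3, -0.2]
finger_gap: 39.6
```

Run:
```python
from h import *
q,d=eyes.grab_frame("top"); s,_=eyes.grab_frame("side")
cv2.imwrite("pics/end2.png",np.hstack([cv2.resize(q,(400,300)),cv2.resize(s,(400,300))]))
t=cv2.imread("pics/top0.png"); f=lambda i:cv2.resize(i[205:315,425:480],None,fx=3,fy=3)
cv2.imwrite("pics/end3.png",np.hstack([cv2.resize(q[140:335,130:280],None,fx=2.5,fy=2.5)[:330],f(t),f(q)]))
```

```text
(no output)
```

View pics/end2.png

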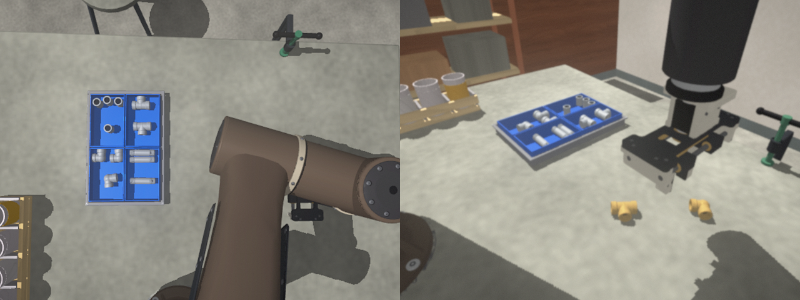

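All four fittings show in their own bins, in front of the stock. Both brass fittings are still on the bench and the arm is clear.

```bash
python3 -c "
from rig import job; print(job.close_job())"
```

```text
the job is handed in; nothing more can be done
None
```

I put the elbow, tee, coupling and pipe, in that order, into the bins holding their own kind, each lowered to the bin's floor before release. The job was handed in at about 27 s of the 112 s allowed, with the gripper open, clear of everything and about 159 mm above the bench.

- **Placement:** the last top and side pictures show each of the four in the empty part in front of its stock, with the coupling standing on end. Both brass fittings are still on the bench and were never touched.
- **Contact on lowering:** the coupling and pipe showed clear floor contact, about 3 to 5 N. The elbow and tee showed none, so I released them at the height worked out for the floor, within a few tenths of a millimetre.
- **Disagreement:** the wrist and top cameras differed by 2 to 3 mm on some positions. I aimed nearer the wrist-camera readings, and every grasp closed to within about 1 mm of the stated part width.
- **Not checked:** I did not measure the brass fittings' positions again. The pictures only show them where they appeared at the start.

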